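# Clamp a gel cassette in the ratchet casting stand

## Task

Get the gel cassette ready for pouring: lift the blue-railed glass cassette out of the pale green drying rack, stand it upright on its foot in the slot of the casting clamp, gently, without dropping it, and let go of it. Then pump the clamp's black lever pad in full strokes, letting the lever spring back each time, until the red pointer stands in the green band, and stop there. Move the ram only by its lever, and leave the grey blank plate and the bottles and timer on the bench where they are.

Things in the scene. Friction and masses are not known exactly. Their poses are not given: they have to be found in the camera images.
- caster: Casting clamp fixed to the bench: dark grey base 214 (x) x 108 (y) x 12 mm, white back wall at the +x end, aluminium lever tower (108 mm tall) near the -x end. Origin: on the bench under the middle. x = pressing direction, from lever end to back wall (about the robot's right); z up. Caster coordinates below are in mm. A tall analyser (0.45 m) stands 2 to 6 cm behind it.
- slot (a point): Middle of the slot's floor (caster 86.5, 0, 12), axes as the caster's. The slot is 17 mm wide (x) between the back wall (face at x = +8.5, 52 mm above the floor) and a front lip (face at x = -8.5, 15 mm high, upper 5 mm sloped as a lead-in), 88 mm long (y) between end guides 42 mm high with sloped tops. Put the cassette's origin here.
- cassette: Gel cassette to be clamped: clear glass plates between blue plastic side rails, blue top rail with a white middle piece, white comb teeth inside; 12 mm thick (its x axis) x 84 mm wide (y) x 90 mm tall (z), about 140 g. Origin: middle of its foot. It stands on edge in one of the two outer slots of the drying rack, its foot 8 mm above the bench. Either face may face the back wall.
- blank: Plain grey plastic blank plate, 12 (x) x 84 (y) x 60 mm (z), origin in the middle of its foot; stands on edge in the other outer slot of the drying rack. Leave it there.
- drying_rack: Pale green plastic drying rack, fixed to the bench, 98 (x) x 100 (y) x 28 mm; three slots along its y axis, 16 mm wide, at x = -26, 0 and 26 mm, slot floors 8 mm above the bench, dividers 28 mm high. Origin: on the bench under the middle. A fixed microscope, 0.24 m tall, stands to its right: approach from the front or above.
- lever (a joint): Angle of the hand lever, rad: 0 at rest (pad up), 0.40 at its lower stop. A spring returns it; the pad needs 3 to 10 N. A full stroke (over 0.37) leaves the ram at the next of its stops 8, 18, 28, 38, 48, 58 mm (one tooth); a holding pawl keeps it there, with up to 3 mm slip back. A stroke that ends short may not hold. Let the lever come back below 0.03 before the next stroke.
- lever_pad (a point): Middle of the top face of the lever's black pad, 38 (x, along the lever) x 58 (y, across) x 10 mm. It moves on an arc of 96 mm radius round lever_axle, from caster x = -146, z = 140 at rest to x = -156, z = 103 at the stop. Press it straight down from above with shut fingers.
- lever_axle (a point): Axle of the lever (caster -60, 0, 96 mm); it runs along the caster's y.
- ram (a joint): Travel of the ram, m, shown by the red pointer on the scale: 0 open, 0.062 at its end. Green band 0.041 to 0.052 (the last stroke leaves it at 0.045 to 0.048), white before it, orange beyond. It starts between 0.001 and 0.020, so that 3 to 5 strokes bring it into the green. One-way: the ratchet does not let it back.
- green_band (a point): Middle of the green band, 11 mm long along x, on the scale beside the ram, on the robot's side (caster 52.5, -45, 25 mm). The red pointer passes over it at caster x = 6 mm + ram travel.
- ram_block: Aluminium block (64 mm wide, z 25 to 55 mm) with a dark toothed bar; it carries the sprung press plate. Origin as the caster's at zero travel. To be moved by the lever only.
- press_plate: Aluminium plate with a dark rubber face, 70 mm wide, z 29 to 61 mm, sprung at 1 N/mm on the ram block, face at caster x = 41 mm + ram travel. It meets a cassette standing against the back wall at ram travel 0.042. Origin as the caster's at zero travel.
- alcohol_bottle: Brown bottle with blue cap, 47 mm diameter, 88 mm tall, bystander. Origin: middle of its underside.
- red_bottle: White dropper bottle with red cap, 36 mm diameter, 98 mm tall, bystander. Origin: middle of its underside.
- purple_bottle: White dropper bottle with purple cap, 36 mm diameter, 98 mm tall, bystander. Origin: middle of its underside.
- timer: White bench timer, 66 x 66 x 18 mm, bystander. Origin: middle of its underside.

How it is judged:
On the way:
1. the cassette stands upright on the floor of the clamp's slot, let go, before the ram is pumped (x of cassette in the frame of slot between -0.006 and 0.006 m and y of cassette in the frame of slot between -0.006 and 0.006 m and height (world z) of cassette below 0.016 m and angle between cassette's own z axis and vertical below 0.15 rad and contact force between the fingers and cassette below 0.1 N and value of joint ram below 0.024 m), for 0.2 s.
At the end, for the whole second after the job is handed in: Pointer in the green band (ram 0.041 to 0.052 m), lever back up (under 0.05 rad), cassette at rest in the slot on its floor (4 mm), centred along it (6 mm), upright (0.06 rad) against the back wall, held by the press plate with over 1.5 N (value of joint ram between 0.041 and 0.052 m and value of joint lever below 0.05 rad and contact force between press_plate and cassette above 1.5 N and x of cassette in the frame of slot between 0 and 0.006 m and y of cassette in the frame of slot between -0.006 and 0.006 m and z of cassette in the frame of slot below 0.004 m and angle between cassette's own z axis and vertical below 0.06 rad and linear speed of cassette below 0.02 m/s); the robot touches nothing.
It fails at once if the ram is pumped past the green band (value of joint ram above 0.0535 m).
It fails at once if the ram or press plate is pushed by the gripper instead of by the lever (more than 3 N) (contact force between any of the fingers, the arm and ram_block above 3 N).
It fails at once if the glass cassette is dropped (falls freely by more than about 1 cm), forced into the clamp (more than 40 N) or tipped over (contact force between cassette and caster above 40 N or angle between cassette's own z axis and vertical above 0.7 rad or (contact force between the fingers and cassette below 0.1 N and linear speed of cassette above 0.45 m/s)).
It fails at once if the grey blank plate or a bystander is moved by more than 3 cm (distance of any of blank, alcohol_bottle, red_bottle, purple_bottle, timer from where it was at the start of the episode above 0.03 m).
It also fails if it takes over 58 s, if anything falls off the work surface, if the arm or the gripper's body presses on something with over 40 N, if the wrist force passes 120 N, or if a joint passes its speed limit or range.

## Robot

A 6-joint arm with a two-finger parallel gripper is mounted at the origin on a cart in front of the work surface, level with it; the furniture and walls round the work are solid. World frame = base frame: x ahead of the robot, y to its left, z up, the work surface at z = 0. Lengths are in m, angles in rad, forces in N, time in s.
With the tool pointing down it reaches from about 0.425 to 0.95 m from the base axis. Payload 3.5 kg.
Tool frame: the origin (TCP) lies on the centre line of the jaws, within the pads' length; the fingertips stand bot.tips_ahead ahead of it and the grasp point (between the pads) lies 2 mm behind it (bot.tips_ahead is the distance from the TCP to the fingertips, in m); y points along the fingers, x is the direction in which the jaws open and shut, and the axes are right-handed (so a half turn about y gives the same grasp; the last joint's range is limited). The gripper opens to 85 mm and grips with 20 to 120 N. Pads are 22 mm wide; open, the fingers measure 114 mm over their backs; the gripper's body (76 mm by 85 mm) begins 54 mm behind the grasp point. The pads swing forward as they close: fully open they stand 13 mm farther back than shut.
Start: joints at [-1.482, 0.286, 1.577, -0, 1.279, -0.15], TCP at [0.16, -0.656, 0.248] pointing down, gripper open.
Joint ranges: [-2.77, 2.77], [-0.9, 2.22], [0.21, 2.48], [-1.53, 4.67], [0.24, 2.81], [-2.84, 2.84]. Speed limits (rad/s): [2.79, 2.79, 3.14, 3.14, 3.14, 3.14].

## Interface

Orientations are given as a rotation vector (axis times angle).
In Python, from cell import bot, capture, camera_model, order gives the robot as it stands.
- The arm moves only by the tool step_arm, never from a script. Its argument "plan" is a list of rows, each an object with "dp": the shift along the tool's x, y, z in m, a list of three; "yaw": the turn about the tool's y in rad; "claw": the opening, from 0 (shut) to 1 (fully open). In form: [{"dp": [tx, ty, tz], "yaw": yaw, "claw": claw}, ...]. A call has 1 to 12 rows; each row is the pose to reach, as a shift and turn from the pose measured when the call began, along the tool's axes at that moment; what a row does not reach only later rows make up. A row lasts 1/8 s, in which the tool goes at most 62.5 mm and 10.7 degrees, less where a joint would pass 70% of its speed; a pose out of reach is approached as far as the arm can. A call with a gripper value outside its range is refused whole. The fingers move at their own pace and stop on an object; "newtons" is the grip in N (left out, the last holds). Time passes only in rows, so rows that repeat a pose let the fingers close. It gives the time, the measured TCP pose, the force and the opening at its end, in the units of the state.
- bot.get_obs(): the state, without advancing time (a new reading comes with each control period).
- capture(name): name is "scene" or "side" or "wrist"; returns the picture (480x640x3 uint8, red, green, blue); there is no depth.
- camera_model(name): a dict with "mtx" (3x3 intrinsics, pixels), "pose" (4x4, takes a point from camera to world coordinates); the wrist camera has in their place "mount" (4x4, takes a point from camera to tool coordinates, whose origin is the TCP and whose axes are the tool frame's). Camera axes: x right, y down, z forward; pixel columns grow to the right and rows downward; lengths in m; the calibration is good to about 2 mm. A picture is of the moment at which its call begins: read the wrist's pose just before it. camera_model takes no time and is no camera call.
- order.finish_job(): hands the job in, once; it reports no verdict.
The state is a dict: "clock": time; "joints": joint angles; "dq": joint speeds; "joint_efforts": joint torques, N m; "eef_pos": TCP position; "tool_rot": TCP orientation; "contact_force": force on the tool from outside, world axes, zero at the start; "torque": the same for the moment, N m; "width": finger opening in m.
Only numpy, scipy, OpenCV 4.12 (cv2) and the standard library are available. Lean on these libraries where they do the work, as an engineer would, in place of code of your own. Each camera call takes 0.05 s, during which the arm holds its last target. There are 200 camera calls.

## Working session

There is one attempt and no reset: what is moved stays moved. The work goes in short steps, Python scripts to look and compute and a tool call to move; the robot and the scene stay as the last step left them, time stands still between calls to the robot, and variables do not carry over. Pictures are saved under pics/ and viewed, on a budget of 10 in all, crops included, one or two more only if the job needs it, and the job is handed in when it is done.

Besides the shell and the picture viewer there is one more tool, called as name(argument=value, ...), one argument or row to a line, values as JSON. step_arm: Moves the arm, as the interface text tells. Its arguments: {"type":"object","properties":{"plan":{"type":"array"},"newtons":{"type":"number"}},"required":["plan"]}

```bash
ls; mkdir -p pics; python3 - <<'E'
from cell import bot,capture,camera_model
import cv2,numpy as np
o=bot.get_obs();print(o, bot.tips_ahead)
for n in("scene","side"):
    cv2.imwrite(f"pics/{n}0.png",capture(n)[:,:,::-1]); m=camera_model(n);print(n,np.round(m['mtx'],1).tolist(),np.round(m['pose'],4).tolist())
print(camera_model("wrist"))
E
```

```text
pics
{'clock': 0.0, 'joints': array([-1.48198538e+00,  2.87161989e-01,  1.57821214e+00,  6.16413291e-06,
        1.27862226e+00, -1.50033651e-01]), 'dq': array([ 1.16349406e-03,  9.24589045e-04,  2.03023948e-04, -6.07725380e-05,
       -5.02005298e-04, -1.05146918e-03]), 'joint_efforts': array([ 2.09950235e-04, -4.05977511e+01, -2.92627501e+01, -1.19745664e-04,
        5.79454936e-03, -7.16196553e-06]), 'eef_pos': array([ 0.15964253, -0.65519455,  0.24693058]), 'tool_rot': array([-1.31094844,  1.03256841, -1.02982682]), 'contact_force': array([ 0.31409834,  0.02271466, -0.87983151]), 'torque': array([0.00050208, 0.00026559, 0.01162837]), 'width': 0.08565553868320691} 0.017
scene [[439.4, 0.0, 324.7], [0.0, 439.4, 240.6], [0.0, 0.0, 1.0]] [[-0.5476, -0.6262, 0.5549, -0.0629], [-0.8367, 0.408, -0.3653, 0.4828], [0.0023, -0.6643, -0.7474, 0.8944], [0.0, 0.0, 0.0, 1.0]]
side [[441.5, 0.0, 326.3], [0.0, 441.5, 238.0], [0.0, 0.0, 1.0]] [[0.8077, -0.5217, 0.2749, 0.2806], [-0.5896, -0.7076, 0.3895, -0.2623], [-0.0087, -0.4766, -0.8791, 0.8973], [0.0, 0.0, 0.0, 1.0]]
{'mtx': array([[340.57957819,   0.        , 319.74524303],
       [  0.        , 340.57957819, 238.47477924],
       [  0.        ,   0.        ,   1.        ]]), 'mount': array([[ 9.99999993e-01,  1.15368970e-04,  1.83214200e-05,
        -3.27730482e-04],
       [ 1.36883725e-05, -2.71491173e-01,  9.62440930e-01,
        -1.25605548e-01],
       [ 1.16009922e-04, -9.62440923e-01, -2.71491172e-01,
         6.88207218e-02],
       [ 0.00000000e+00,  0.00000000e+00,  0.00000000e+00,
         1.00000000e+00]])}
```

View pics/scene0.png

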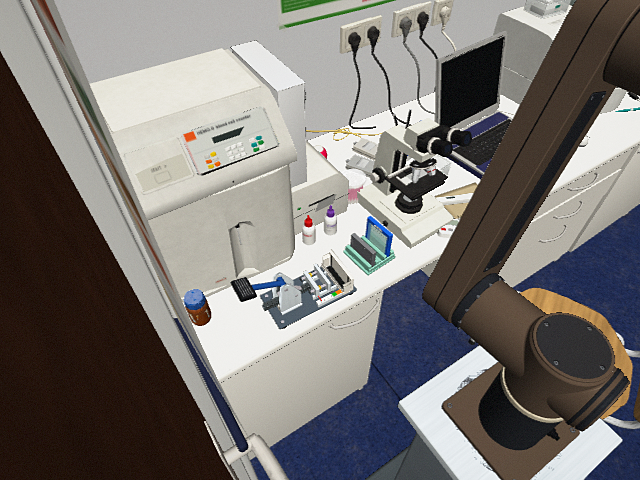

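View pics/side0.png

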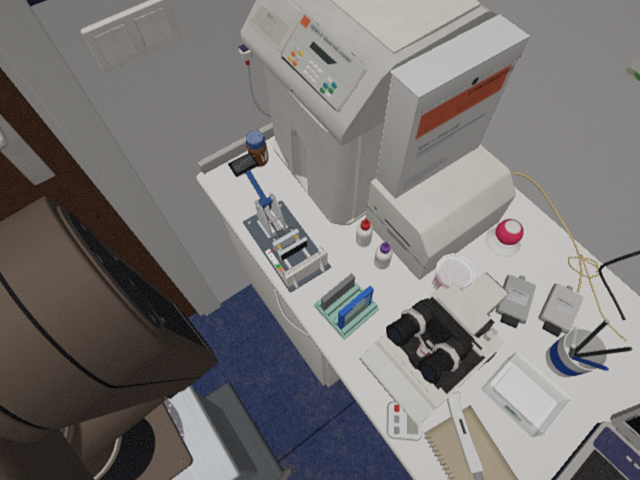

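The scene and side pictures both show the rack with the cassette in its right-hand (microscope-side) slot: scene about (378,235), side about (355,308). The grey blank is in the left slot. In the side picture the clamp runs from the lever pad (243,163) to the back wall (312,265), with the bottles behind it. I'll enlarge both pictures to measure.

```bash
python3 - <<'E'
import cv2,numpy as np
a=cv2.imread("pics/side0.png")[140:345,220:390]; b=cv2.imread("pics/scene0.png")[200:335,220:405]
f=lambda i,s:cv2.resize(i,None,fx=s,fy=s,interpolation=cv2.INTER_CUBIC)
A=f(a,2.9);cv2.imwrite("pics/sideC.png",A)
B=f(b,4);cv2.imwrite("pics/sceneC.png",B);print(A.shape,B.shape)
E
cat >h.py <<'E'
import numpy as np,cv2
from cell import bot,camera_model
from scipy.spatial.transform import Rotation as R
def cam(n,obs=None):
    m=camera_model(n)
    if n=="wrist":
        T=np.eye(4);T[:3,:3]=R.from_rotvec(obs['tool_rot']).as_matrix();T[:3,3]=obs['eef_pos'];return m['mtx'],T@m['mount']
    return m['mtx'],m['pose']
def ray(c,uv,z):
    K,P=c;d=P[:3,:3]@np.linalg.solve(K,[uv[0],uv[1],1]);return P[:3,3]+d*(z-P[2,3])/d[2]
def proj(c,p):
    K,P=c;q=K@(P[:3,:3].T@(np.atleast_2d(p)-P[:3,3]).T);return (q[:2]/q[2]).T
E
```

```text
(594, 493, 3) (540, 740, 3)
```

View pics/sideC.png

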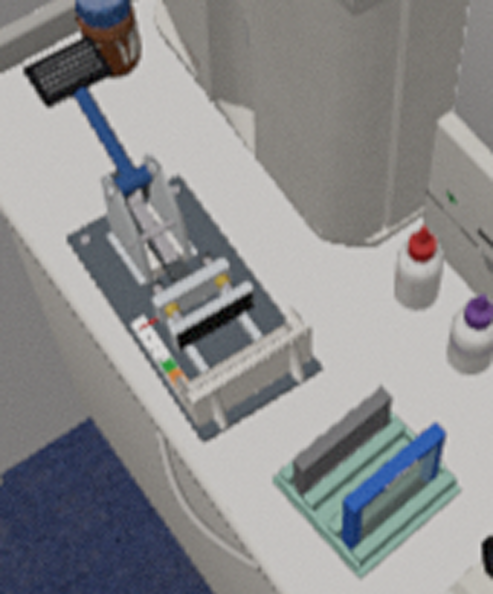

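The crop shows the base corners at (68,240), (178,180), (322,368), (207,440), the pad at (70,70), the red pointer at (150,322) and the green band at (168,367). The cassette's top rail runs from (350,490) to (438,430), and the rack corners are at (275,480), (360,575), (460,490).

```bash
python3 - <<'E'
from h import *
c=cam("side");g=lambda u,v,z:ray(c,(u/2.9+220,v/2.9+140),z)
B=[g(*p,.012) for p in[(68,240),(178,180),(322,368),(207,440)]]
print(np.round(B,4)); 
for a,b in((0,1),(1,2),(2,3),(3,0)):print(np.linalg.norm(B[a]-B[b]))
o=np.mean(B,0);ax=(B[2]+B[3]-B[0]-B[1]);print("o",o,np.degrees(np.arctan2(ax[1],ax[0])))
print("pad",g(70,70,.14),"ptr",g(150,322,.027),"green",g(168,367,.025))
a,b=g(350,490,.098),g(438,430,.098);print("cass",a,b,np.linalg.norm(a-b),(a+b)/2,np.degrees(np.arctan2(*(b-a)[1::-1])))
for p in[(275,480),(360,575),(460,490)]:print("rack",g(*p,.0),g(*p,.02))
for n,p,z in(("red",(420,245),.098),("pur",(482,310),.098),("alc",(103,10),.088),("blank top",(295,475),.068),("blank",(388,395),.068)):print(n,g(*p,z))
E
```

```text
[[0.4259 0.2769 0.012 ]
 [0.5286 0.2723 0.012 ]
 [0.5231 0.0652 0.012 ]
 [0.42   0.0685 0.012 ]]
0.10278448377779498
0.20723883636186466
0.10309442729542738
0.20848315745440904
o [0.47438904 0.17073741 0.012     ] -91.55965966606189
pad [0.48166628 0.32382725 0.14      ] ptr [0.43630777 0.16827799 0.027     ] green [0.42707199 0.12944051 0.025     ]
cass [ 0.46229773 -0.04789104  0.098     ] [ 0.53492125 -0.04920029  0.098     ] 0.07263532374884327 [ 0.49860949 -0.04854566  0.098     ] -1.032807502274242
rack [0.44472302 0.01723858 0.        ] [0.44106537 0.01100669 0.02      ]
rack [ 0.45229824 -0.07617742  0.        ] [ 0.44847173 -0.08032704  0.02      ]
rack [ 0.54948233 -0.06928363  0.        ] [ 0.54348957 -0.07358692  0.02      ]
red [0.61432541 0.06987994 0.098     ]
pur [0.61643501 0.00278938 0.098     ]
alc [0.54881462 0.40067566 0.088     ]
blank top [ 0.44535161 -0.00910685  0.068     ]
blank [5.32736346e-01 1.57622541e-04 6.80000000e-02]
```

```bash
python3 - <<'E'
from h import *
o=bot.get_obs();M=R.from_rotvec(o['tool_rot']).as_matrix();print(np.round(M,3))
c=cam("side")
for p in[(388,330),(400,318),(362,362),(405,345),(430,325),(415,365),(418,303)]:print(p,ray(c,p,.0)[:2].round(3),ray(c,p,.2)[:2].round(3),ray(c,p,.24)[:2].round(3))
E
```

```text
[[ 0.237 -0.     0.972]
 [-0.972  0.002  0.237]
 [-0.002 -1.     0.   ]]
(388, 330) [ 0.536 -0.116] [ 0.479 -0.149] [ 0.468 -0.155]
(400, 318) [ 0.573 -0.111] [ 0.508 -0.145] [ 0.495 -0.152]
(362, 362) [ 0.452 -0.136] [ 0.414 -0.164] [ 0.406 -0.17 ]
(405, 345) [ 0.544 -0.161] [ 0.485 -0.183] [ 0.474 -0.188]
(430, 325) [ 0.613 -0.16 ] [ 0.539 -0.183] [ 0.524 -0.187]
(415, 365) [ 0.534 -0.203] [ 0.477 -0.216] [ 0.466 -0.219]
(418, 303) [ 0.626 -0.109] [ 0.549 -0.143] [ 0.533 -0.15 ]
```

View pics/sceneC.png

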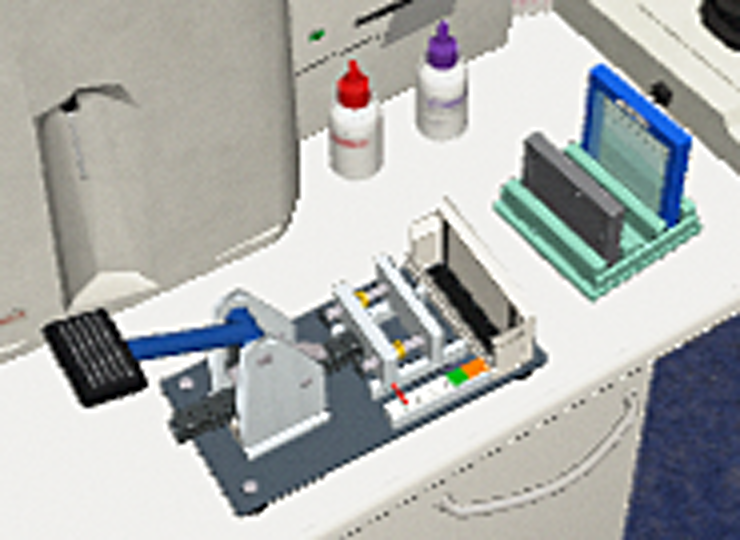

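The scene crop agrees: the cassette (blue rails) is in the slot nearest the microscope and the grey blank is in the left slot. The pointer at (400,393) is well short of the green band at (457,377). Next is a hover move along an arc, high over the microscope.

```bash
cat >>h.py <<'E'
def rows(pts):
    o=bot.get_obs();M=R.from_rotvec(o['tool_rot']).as_matrix()
    x=M[:,0];print("tcp",o['eef_pos'].round(4),"xang",np.degrees(np.arctan2(x[1],x[0])).round(2),"t",o['clock'],"F",o['contact_force'].round(1),"w",round(o['width'],4))
    for p in pts:print(np.round(M.T@(np.array(p)-o['eef_pos']),4).tolist())
E
python3 - <<'E'
from h import *
P=[]
for t in np.linspace(0.1,1,10):
    a=np.radians(-76.3+t*(76.3+3));r=.675-.185*t;P.append([r*np.cos(a),r*np.sin(a),.247+.15*min(1,3*t)])
rows(P)
E
```

```text
tcp [ 0.1597 -0.6553  0.2471] xang -76.32 t 0.1 F [-0.2 -0.1 -0.6] w 0.0857
[-0.0243, -0.0448, 0.0907]
[-0.061, -0.0897, 0.1744]
[-0.1079, -0.1346, 0.25]
[-0.1636, -0.1495, 0.3161]
[-0.2264, -0.1493, 0.3718]
[-0.2944, -0.1492, 0.4164]
[-0.366, -0.149, 0.4496]
[-0.4392, -0.1488, 0.4714]
[-0.5124, -0.1487, 0.4818]
[-0.5839, -0.1485, 0.4815]
```

step_arm(
  plan=[
    {"dp": [-0.012,-0.03,0.05],"yaw": 0.03,"claw": 0.5},
    {"dp": [-0.03,-0.06,0.1],"yaw": 0.06,"claw": 0.5},
    {"dp": [-0.055,-0.085,0.15],"yaw": 0.1,"claw": 0.5},
    {"dp": [-0.08,-0.11,0.2],"yaw": 0.14,"claw": 0.5},
    {"dp": [-0.108,-0.135,0.25],"yaw": 0.18,"claw": 0.5},
    {"dp": [-0.145,-0.148,0.295],"yaw": 0.22,"claw": 0.5},
    {"dp": [-0.185,-0.148,0.338],"yaw": 0.26,"claw": 0.5},
    {"dp": [-0.23,-0.148,0.375],"yaw": 0.26,"claw": 0.5},
    {"dp": [-0.285,-0.148,0.41],"yaw": 0.26,"claw": 0.5},
    {"dp": [-0.335,-0.148,0.437],"yaw": 0.26,"claw": 0.5},
    {"dp": [-0.395,-0.148,0.459],"yaw": 0.26,"claw": 0.5},
    {"dp": [-0.45,-0.148,0.473],"yaw": 0.26,"claw": 0.5},
  ],
)

```text
clock: 1.6
eef_pos: [0.5127, -0.1043, 0.3955]
tool_rot: [-1.198, 1.227, -1.222]
contact_force: [1.2, 0.2, 1.0]
width: 0.0421
```

```bash
python3 - <<'E'
from h import *
rows([[.49,.0,.38],[.49,.02,.34]])
E
```

```text
tcp [ 0.5127 -0.1043  0.3955] xang -91.19 t 1.6 F [1.2 0.2 1. ] w 0.0421
[-0.1037, 0.0158, -0.0248]
[-0.1236, 0.0558, -0.0252]
```

step_arm(
  plan=[
    {"dp": [-0.062,0.02,-0.012],"yaw": 0,"claw": 0.5},
    {"dp": [-0.124,0.056,-0.025],"yaw": 0,"claw": 0.5},
    {"dp": [-0.124,0.056,-0.025],"yaw": 0,"claw": 0.5},
    {"dp": [-0.124,0.056,-0.025],"yaw": 0,"claw": 0.5},
  ],
)

```text
clock: 2.1
eef_pos: [0.4899, 0.0208, 0.3392]
tool_rot: [-1.2, 1.226, -1.22]
contact_force: [-0.2, -0.1, 0.6]
width: 0.0427
```

```bash
python3 - <<'E'
from h import *
from cell import capture
import pickle
o=bot.get_obs();im=capture("wrist")[:,:,::-1];pickle.dump(o,open("w1.pkl","wb"));cv2.imwrite("pics/w1.png",im)
c=cam("wrist",o)
print(o['eef_pos'],o['dq'].round(3))
# predicted px of key points
for n,p in dict(cass=[.4986,-.0485,.098],slot=[.472,.084,.012],pad=[.48,.32,.14]).items():print(n,proj(c,p).round(0))
E
```

```text
[0.48988891 0.02080379 0.33918882] [-0.039  0.002 -0.045 -0.009  0.    -0.006]
cass [[384. 198.]]
slot [[274. 209.]]
pad [[ 18. 231.]]
```

View pics/w1.png

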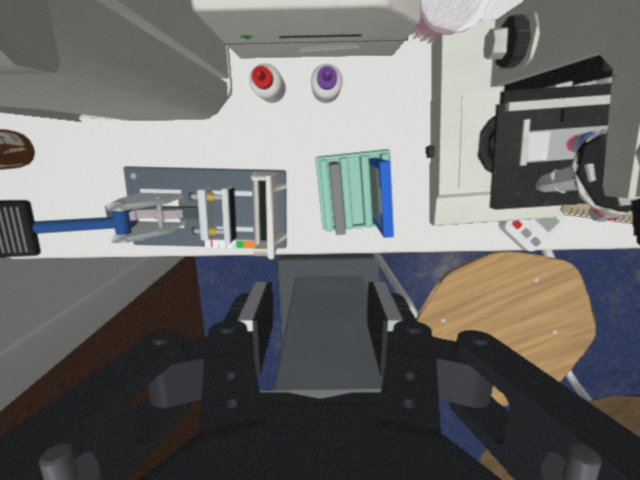

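The wrist picture shows the clamp at (205,205), with its slot near (266,215), and the rack at (355,192). The cassette is the blue bar at (387,197), the blank is at (338,197) and the pad is at (15,228). I'll enlarge it for the measurements.

```bash
python3 - <<'E'
import cv2
a=cv2.imread("pics/w1.png")
f=lambda i,s:cv2.resize(i,None,fx=s,fy=s,interpolation=cv2.INTER_CUBIC)
import numpy as np
t=f(a[145:265,240:400],5)[:, :800]
cv2.imwrite("pics/w1c.png",t)
E
```

```text
(no output)
```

View pics/w1c.png

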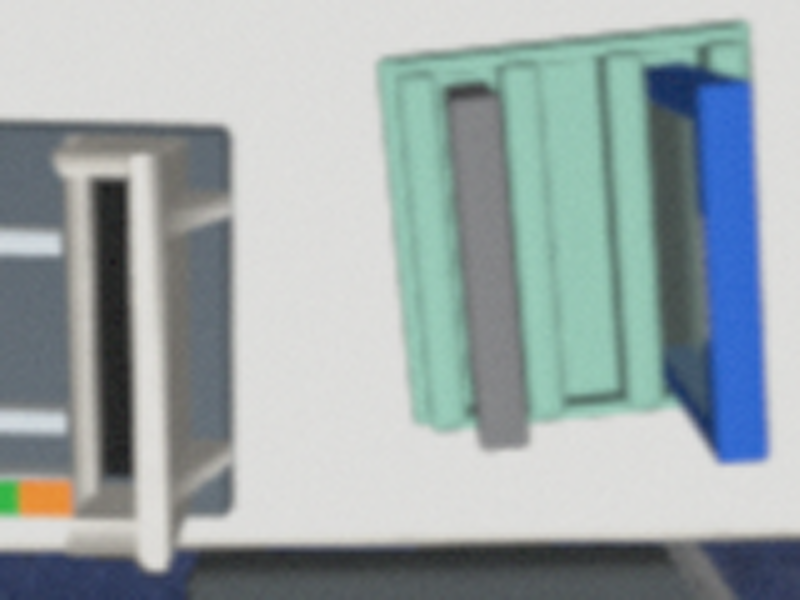

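The crop shows the cassette's top rail with corners (698,84), (750,82), (768,458), (720,462). The top edge of the back wall's slot face runs from (133,155) to (140,565), the dark slot floor from (95..128,180) to (105..132,478), and the base's right corners are (230,128) and (232,515).

```bash
python3 - <<'E'
from h import *
import pickle
o=pickle.load(open("w1.pkl","rb"));c=cam("wrist",o)
g=lambda u,v,z:ray(c,((u+.5)/5-.5+240,(v+.5)/5-.5+145),z)
Q=[g(*p,.098) for p in[(698,84),(750,82),(768,458),(720,462)]];print(np.round(Q,4))
print("sizes",[np.linalg.norm(Q[i]-Q[(i+1)%4]).round(4) for i in range(4)],"mid",np.mean(Q,0).round(4))
d=Q[0]+Q[1]-Q[2]-Q[3];print("y dir deg",np.degrees(np.arctan2(d[1],d[0])))
Wl=[g(133,155,.064),g(140,565,.064)];Wr=[g(155,155,.064),g(170,570,.064)];print("wall",np.round(Wl,4),np.round(Wr,4))
print("floor",np.round([g(*p,.012) for p in[(95,180),(128,180),(132,478),(105,478)]],4))
print("base",np.round([g(230,124,.012),g(233,517,.012)],4))
f=lambda u,v,z:ray(c,(u,v),z)
print("base left corners",f(125,168,.012),f(128,243,.012))
print("pad",np.round([f(38,228,.14),f(31,202,.14),f(39,253,.14)],4))
print("red ptr",f(211,244,.027),"green",f(240,244,.025), "rack",[g(*p,.028).round(4) for p in[(380,62),(748,22),(415,420)]])
E
```

```text
[[ 0.5377 -0.0417  0.098 ]
 [ 0.5379 -0.0526  0.098 ]
 [ 0.4557 -0.0597  0.098 ]
 [ 0.455  -0.049   0.098 ]]
sizes [np.float64(0.0109), np.float64(0.0824), np.float64(0.0107), np.float64(0.083)] mid [ 0.4966 -0.0508  0.098 ]
y dir deg 4.975538482115747
wall [[0.522  0.0834 0.064 ]
 [0.4214 0.0879 0.064 ]] [[0.5219 0.0783 0.064 ]
 [0.4199 0.0805 0.064 ]]
floor [[0.5109 0.1021 0.012 ]
 [0.5108 0.0934 0.012 ]
 [0.429  0.0975 0.012 ]
 [0.4291 0.1049 0.012 ]]
base [[0.5248 0.0659 0.012 ]
 [0.4172 0.07   0.012 ]]
base left corners [0.53051404 0.27562143 0.012     ] [0.42847475 0.28941969 0.012     ]
pad [[0.4823 0.2991 0.14  ]
 [0.5082 0.2995 0.14  ]
 [0.4565 0.3045 0.14  ]]
red ptr [0.4293557  0.16909969 0.027     ] green [0.42804718 0.13063625 0.025     ] rack [array([0.5405, 0.0261, 0.028 ]), array([ 0.5484, -0.0654,  0.028 ]), array([0.4482, 0.0189, 0.028 ])]
```

The cassette top is at (0.4966,-0.0508), rail direction +5.0°, and its measured sizes (83 x 11 mm) agree with the given ones. The clamp estimates disagree: the base edge puts the slot at y≈0.0885, the wall and scale at y≈0.0945. So I'll look from straight above the slot and nearer.

step_arm(
  plan=[
    {"dp": [-0.037,0.055,-0.009],"yaw": 0.01,"claw": 0.5},
    {"dp": [-0.07,0.1,-0.019],"yaw": 0.015,"claw": 0.5},
    {"dp": [-0.07,0.1,-0.019],"yaw": 0.015,"claw": 0.5},
    {"dp": [-0.07,0.1,-0.019],"yaw": 0.015,"claw": 0.5},
  ],
)

```text
clock: 2.65
eef_pos: [0.4747, 0.0891, 0.2423]
tool_rot: [-1.188, 1.235, -1.237]
contact_force: [-0.9, 0.5, 0.3]
width: 0.0429
```

```bash
python3 - <<'E'
from h import *
from cell import capture
import pickle
o=bot.get_obs();im=capture("wrist")[:,:,::-1];pickle.dump(o,open("w2.pkl","wb"));cv2.imwrite("pics/w2.png",im)
c=cam("wrist",o);print(o['eef_pos'])
for n,p in dict(slot=[.472,.092,.012],base=[.475,.18,.012],walltop=[.472,.085,.064]).items():print(n,proj(c,p).round(0))
a=im[90:330,80:400];cv2.imwrite("pics/w2c.png",cv2.resize(a,None,fx=2.5,fy=2.5,interpolation=cv2.INTER_CUBIC))
E
```

```text
[0.474659   0.08905914 0.24226258]
slot [[318. 213.]]
base [[235. 213.]]
walltop [[325. 224.]]
```

View pics/w2c.png

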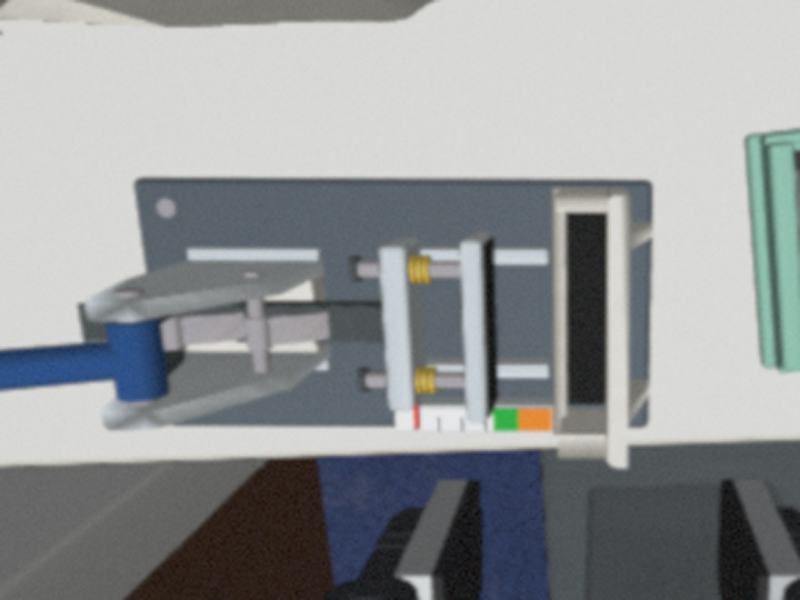

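The near crop shows the base corners at (137,180), (650,182), (648,425) and (148,425). The slot's dark floor spans x 567–606 and y 212–405, the wall's top inner edge is at x≈607, and the red pointer is at x≈417. The green band spans x 494–518.

```bash
python3 - <<'E'
from h import *
import pickle
o=pickle.load(open("w2.pkl","rb"));c=cam("wrist",o)
g=lambda u,v,z:ray(c,((u+.5)/2.5-.5+80,(v+.5)/2.5-.5+90),z)
B=[g(*p,.012) for p in[(137,180),(650,182),(648,425),(148,425)]];print("base",np.round(B,4),[np.linalg.norm(B[i]-B[(i+1)%4]).round(4) for i in range(4)])
d=B[1]-B[0]; print("top edge ang",np.degrees(np.arctan2(d[1],d[0]))); d=B[2]-B[3];print(np.degrees(np.arctan2(d[1],d[0])));d=B[2]-B[1];print(np.degrees(np.arctan2(d[1],d[0])))
print("floor",np.round([g(*p,.012) for p in[(567,212),(606,212),(606,405),(567,405)]],4))
print("wall in",g(607,195,.064),g(608,462,.064),"out",g(626,195,.064),g(628,465,.064))
print("lip top",g(553,210,.027),g(555,405,.027))
print("green",g(494,420,.025),g(518,420,.025),"orange end",g(552,420,.025),"ptr",g(417,418,.027))
print("press face",g(492,240,.061),g(489,422,.061))
E
```

```text
base [[0.532  0.277  0.012 ]
 [0.5235 0.0675 0.012 ]
 [0.4186 0.0706 0.012 ]
 [0.4267 0.2915 0.012 ]] [np.float64(0.2097), np.float64(0.1049), np.float64(0.2211), np.float64(0.1063)]
top edge ang -92.33032077633933
-92.09110125502059
178.30447310285464
floor [[0.5126 0.1019 0.012 ]
 [0.5121 0.0859 0.012 ]
 [0.4285 0.0888 0.012 ]
 [0.4292 0.1059 0.012 ]]
wall in [0.52243248 0.08543524 0.064     ] [0.42238221 0.08853129 0.064     ] out [0.52218724 0.07878201 0.064     ] [0.42087699 0.08093053 0.064     ]
lip top [0.51490422 0.10679321 0.027     ] [0.43413962 0.11013907 0.027     ]
green [0.42776367 0.13653314 0.025     ] [0.42739128 0.12633675 0.025     ] orange end [0.42686379 0.11189315 0.025     ] ptr [0.4305121  0.16868601 0.027     ]
press face [0.50790891 0.12722341 0.061     ] [0.43912547 0.13326427 0.061     ]
```

Floor, wall and scale now agree: slot centre ≈ (0.4706, 0.0956), caster x axis at −92°, ram ≈ 9 mm. The base's +x edge still disagrees by about 5 mm and I discard it. Next I go above the cassette.

```bash
python3 - <<'E'
from h import *
rows([[.4966,-.0508,.2],[.4966,-.0508,.13]])
E
```

```text
tcp [0.4751 0.089  0.243 ] xang -92.14 t 2.7 F [ 0.1 -0.7  0.9] w 0.0426
[0.139, 0.0429, 0.0266]
[0.1391, 0.1129, 0.0263]
```

step_arm(
  plan=[
    {"dp": [0.055,0.015,0.01],"yaw": -0.05,"claw": 0.45},
    {"dp": [0.11,0.03,0.021],"yaw": -0.1,"claw": 0.45},
    {"dp": [0.139,0.06,0.026],"yaw": -0.125,"claw": 0.45},
    {"dp": [0.139,0.11,0.026],"yaw": -0.125,"claw": 0.45},
    {"dp": [0.139,0.113,0.026],"yaw": -0.125,"claw": 0.45},
    {"dp": [0.139,0.113,0.026],"yaw": -0.125,"claw": 0.45},
  ],
)

```text
clock: 3.45
eef_pos: [0.4979, -0.0517, 0.1322]
tool_rot: [-1.244, 1.139, -1.149]
contact_force: [-0.6, -0.1, 0.4]
width: 0.0381
```

```bash
python3 - <<'E'
from h import *
from cell import capture
rows([[.4966,-.0508,.085]])
o=bot.get_obs();c=cam("wrist",o);im=capture("wrist")[:,:,::-1].copy()
cv2.imwrite("pics/w3.png",im[120:480,130:510])
print(proj(c,[[.4966,-.0508,.098],[.4548,-.0545,.098],[.5384,-.0471,.098]])-[130,120])
E
```

```text
tcp [ 0.4979 -0.0517  0.1322] xang -85.02 t 3.45 F [-0.6 -0.1  0.4] w 0.0381
[-0.001, 0.0472, -0.0016]
[[188.39690286 166.2220883 ]
 [188.57494026 238.26058316]
 [188.19446969  84.3124354 ]]
```

View pics/w3.png

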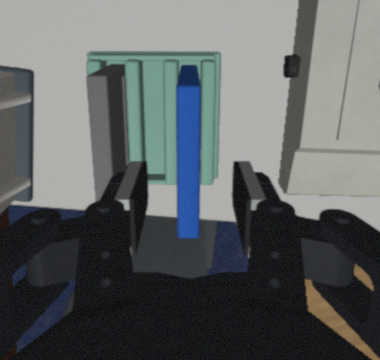

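The wrist crop shows the cassette's top rail from (188,84) to (188,238). That matches the prediction to a pixel and lies midway between the fingers. I'll go down and grip.

step_arm(
  plan=[
    {"dp": [-0.001,0.025,-0.002],"yaw": 0,"claw": 0.45},
    {"dp": [-0.001,0.047,-0.002],"yaw": 0,"claw": 0.45},
    {"dp": [-0.001,0.047,-0.002],"yaw": 0,"claw": 0.45},
    {"dp": [-0.001,0.047,-0.002],"yaw": 0,"claw": 0.2},
    {"dp": [-0.001,0.047,-0.002],"yaw": 0,"claw": 0.0},
    {"dp": [-0.001,0.047,-0.002],"yaw": 0,"claw": 0.0},
    {"dp": [-0.001,0.047,-0.002],"yaw": 0,"claw": 0.0},
    {"dp": [-0.001,0.047,-0.002],"yaw": 0,"claw": 0.0},
  ],
  newtons=35,
)

```text
clock: 4.5
eef_pos: [0.4983, -0.051, 0.088]
tool_rot: [-1.241, 1.135, -1.152]
contact_force: [-0.9, 0.8, 6.7]
width: 0.0113
```

```bash
python3 - <<'E'
from h import *
rows([[.4966,-.0508,.19],[.4706,.0956,.19]])
E
```

```text
tcp [ 0.4983 -0.051   0.088 ] xang -84.99 t 4.5 F [-0.9  0.8  6.7] w 0.0113
[-0.0002, -0.102, -0.0004]
[-0.1483, -0.1024, -0.0135]
```

It is gripped (width 11 mm). Lift, then carry it over the slot with the yaw turned to −92°.

step_arm(
  plan=[
    {"dp": [0,-0.015,0],"yaw": 0,"claw": 0},
    {"dp": [0,-0.045,0],"yaw": 0,"claw": 0},
    {"dp": [0,-0.08,0],"yaw": 0,"claw": 0},
    {"dp": [-0.01,-0.102,0],"yaw": 0,"claw": 0},
    {"dp": [-0.05,-0.102,-0.004],"yaw": 0.04,"claw": 0},
    {"dp": [-0.1,-0.102,-0.008],"yaw": 0.08,"claw": 0},
    {"dp": [-0.135,-0.102,-0.011],"yaw": 0.12,"claw": 0},
    {"dp": [-0.147,-0.102,-0.012],"yaw": 0.124,"claw": 0},
    {"dp": [-0.147,-0.102,-0.012],"yaw": 0.124,"claw": 0},
    {"dp": [-0.147,-0.102,-0.012],"yaw": 0.124,"claw": 0},
  ],
)

```text
clock: 5.75
eef_pos: [0.4725, 0.0936, 0.1898]
tool_rot: [-1.183, 1.226, -1.244]
contact_force: [-0.0, -0.1, -1.9]
width: 0.0117
```

```bash
python3 - <<'E'
from h import *
from cell import capture
rows([[.4723,.0949,.125],[.4723,.0949,.092]])
o=bot.get_obs();c=cam("wrist",o);im=capture("wrist")[:,:,::-1].copy()
a=im[110:360,180:460];cv2.imwrite("pics/w4.png",cv2.resize(a,None,fx=2.4,fy=2.4,interpolation=cv2.INTER_CUBIC))
M=R.from_rotvec(o['tool_rot']).as_matrix()
f=lambda L:((np.array(proj(c,L))-[180,110]+.5)*2.4-.5).round(0).tolist()
print("foot corners",f([o['eef_pos']+M@np.array([sx*.006,.08,sz*.042]) for sx in(-1,1) for sz in(-1,1)]))
print("top",f([o['eef_pos']+M@np.array([sx*.006,-.010,sz*.042]) for sx in(-1,1) for sz in(-1,1)]))
E
```

```text
tcp [0.4725 0.0936 0.1898] xang -92.13 t 5.75 F [-0.  -0.1 -1.9] w 0.0117
[-0.0014, 0.0648, -0.0011]
[-0.0014, 0.0978, -0.0015]
foot corners [[316.0, 491.0], [313.0, 189.0], [359.0, 491.0], [361.0, 189.0]]
top [[303.0, 744.0], [297.0, 270.0], [373.0, 744.0], [380.0, 270.0]]
```

View pics/w4.png

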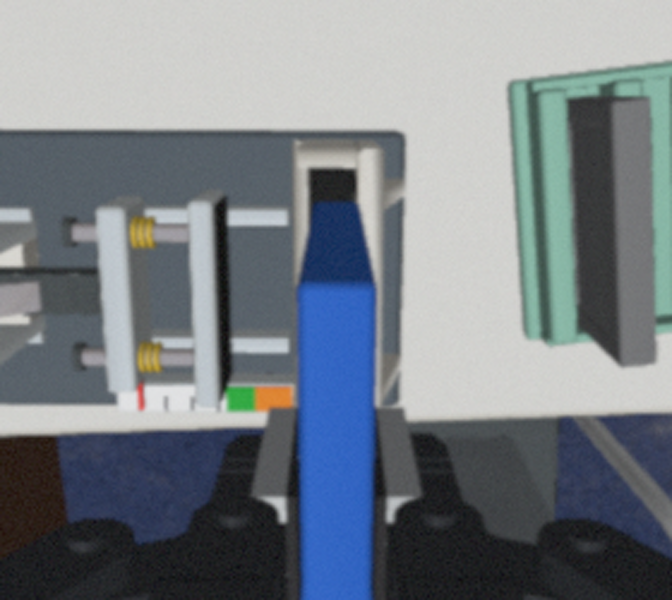

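The crop shows the held cassette's far top edge at x 300–374, y 283. Below it, the slot floor's far end is at x 310–357, y 168. Centring is within about 1 mm, and the computed correction is −1.4 mm in tool x and z. I'll lower in stages and watch the force.

step_arm(
  plan=[
    {"dp": [-0.0014,0.02,-0.0012],"yaw": 0,"claw": 0},
    {"dp": [-0.0014,0.045,-0.0012],"yaw": 0,"claw": 0},
    {"dp": [-0.0014,0.06,-0.0013],"yaw": 0,"claw": 0},
    {"dp": [-0.0014,0.068,-0.0013],"yaw": 0,"claw": 0},
    {"dp": [-0.0014,0.075,-0.0013],"yaw": 0,"claw": 0},
    {"dp": [-0.0014,0.08,-0.0014],"yaw": 0,"claw": 0},
    {"dp": [-0.0014,0.08,-0.0014],"yaw": 0,"claw": 0},
  ],
)

```text
clock: 6.68
eef_pos: [0.4722, 0.0948, 0.1096]
tool_rot: [-1.183, 1.227, -1.244]
contact_force: [-0.2, 0.1, -0.4]
width: 0.0115
```

step_arm(
  plan=[
    {"dp": [0,0.004,0],"yaw": 0,"claw": 0},
    {"dp": [0,0.008,0],"yaw": 0,"claw": 0},
    {"dp": [0,0.012,0],"yaw": 0,"claw": 0},
    {"dp": [0,0.015,0],"yaw": 0,"claw": 0},
    {"dp": [0,0.015,0],"yaw": 0,"claw": 0},
  ],
)

```text
clock: 7.3
eef_pos: [0.4722, 0.0948, 0.0943]
tool_rot: [-1.183, 1.227, -1.243]
contact_force: [1.3, -0.5, -1.9]
width: 0.0113
```

step_arm(
  plan=[
    {"dp": [0,0.001,0],"yaw": 0,"claw": 0},
    {"dp": [0,0.002,0],"yaw": 0,"claw": 0},
    {"dp": [0,0.003,0],"yaw": 0,"claw": 0},
    {"dp": [0,0.003,0],"yaw": 0,"claw": 0},
  ],
)

```text
clock: 7.8
eef_pos: [0.4724, 0.0948, 0.0921]
tool_rot: [-1.184, 1.227, -1.243]
contact_force: [-3.4, -0.0, 4.8]
width: 0.0113
```

The foot is on the floor: the force turned upward and z stopped at 0.092, as predicted. Release.

step_arm(
  plan=[
    {"dp": [0,0,0],"yaw": 0,"claw": 0.15},
    {"dp": [0,0,0],"yaw": 0,"claw": 0.3},
    {"dp": [0,0,0],"yaw": 0,"claw": 0.4},
    {"dp": [0,0,0],"yaw": 0,"claw": 0.4},
    {"dp": [0,-0.02,0],"yaw": 0,"claw": 0.4},
    {"dp": [0,-0.06,0],"yaw": 0,"claw": 0.4},
    {"dp": [0,-0.1,0],"yaw": 0,"claw": 0.4},
    {"dp": [0,-0.1,0],"yaw": 0,"claw": 0.4},
    {"dp": [0,-0.1,0],"yaw": 0,"claw": 0.4},
  ],
)

```text
clock: 8.93
eef_pos: [0.4707, 0.095, 0.1914]
tool_rot: [-1.184, 1.228, -1.243]
contact_force: [0.4, -0.6, 0.7]
width: 0.0343
```

```bash
python3 - <<'E'
from h import *
from cell import capture
rows([[.4787,.328,.24]])
o=bot.get_obs();c=cam("wrist",o);im=capture("wrist")[:,:,::-1].copy()
a=im[110:360,180:460];cv2.imwrite("pics/w5.png",cv2.resize(a,None,fx=2.4,fy=2.4,interpolation=cv2.INTER_CUBIC))
f=lambda L:((np.array(proj(c,L))-[180,110]+.5)*2.4-.5).round(0).tolist()
t=np.radians(-92);X=np.array([np.cos(t),np.sin(t),0]);Y=np.array([-X[1],X[0],0]);S=np.array([.4706,.0956,.012])
print("top",f([S+X*sx*.006+Y*sy*.042+[0,0,.09] for sy in(1,-1) for sx in(-1,1)]))
import pickle;pickle.dump(o,open("w5.pkl","wb"))
E
```

```text
tcp [0.4707 0.095  0.1914] xang -92.15 t 8.925 F [ 0.4 -0.6  0.7] w 0.0343
[-0.2331, -0.0489, -0.0002]
top [[311.0, 188.0], [357.0, 188.0], [314.0, 480.0], [356.0, 479.0]]
```

View pics/w5.png

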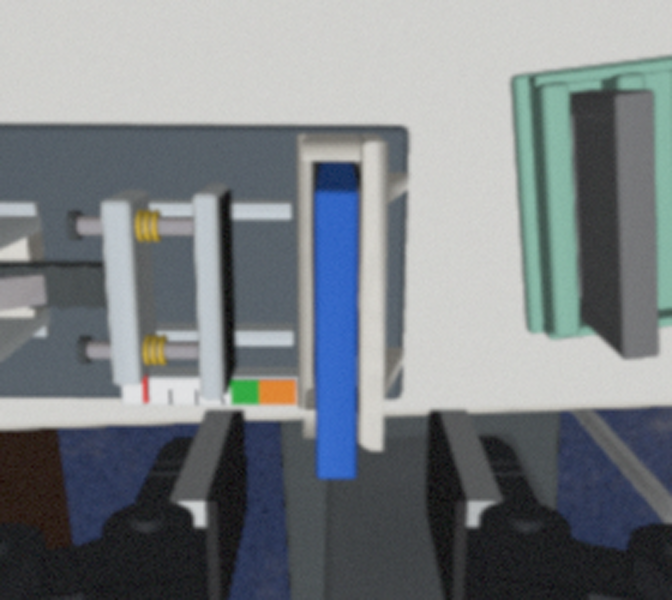

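The cassette stands upright at (315–357, 189–478), within 4 px of its predicted place, and it has been let go. The pointer at x=145 is still white-side, with green at 232–259. Before approaching the pad I check the analyser's overhang.

```bash
python3 - <<'E'
from h import *
c=cam("side")
for p in[(243,38),(345,135),(347,150),(270,70),(275,170),(330,222)]:print("side",p,[ray(c,p,z)[:2].round(3).tolist() for z in(0,.25,.35,.45)])
s=cam("scene")
for p in[(146,218),(292,148),(147,195),(290,165),(160,250),(295,250)]:print("scene",p,[ray(s,p,z)[:2].round(3).tolist() for z in(0,.25,.35,.45)])
a=cv2.imread("pics/side0.png")[0:240,150:400];b=cv2.imread("pics/scene0.png")[60:330,90:330]
E
```

```text
side (243, 38) [[0.767, 0.851], [0.632, 0.541], [0.577, 0.417], [0.523, 0.293]]
side (345, 135) [[0.784, 0.356], [0.643, 0.184], [0.587, 0.115], [0.531, 0.046]]
side (347, 150) [[0.757, 0.313], [0.624, 0.153], [0.571, 0.088], [0.518, 0.024]]
side (270, 70) [[0.758, 0.683], [0.625, 0.419], [0.572, 0.314], [0.518, 0.209]]
side (275, 170) [[0.572, 0.37], [0.491, 0.194], [0.458, 0.123], [0.426, 0.053]]
side (330, 222) [[0.593, 0.165], [0.506, 0.046], [0.471, -0.002], [0.437, -0.05]]
scene (146, 218) [[0.951, 0.425], [0.668, 0.441], [0.554, 0.448], [0.441, 0.454]]
scene (292, 148) [[1.008, -0.09], [0.709, 0.07], [0.589, 0.134], [0.469, 0.198]]
scene (147, 195) [[1.045, 0.392], [0.735, 0.417], [0.611, 0.427], [0.487, 0.438]]
scene (290, 165) [[0.934, -0.039], [0.655, 0.107], [0.544, 0.165], [0.432, 0.224]]
scene (160, 250) [[0.813, 0.433], [0.568, 0.447], [0.47, 0.452], [0.372, 0.458]]
scene (295, 250) [[0.616, 0.131], [0.427, 0.229], [0.351, 0.268], [0.275, 0.308]]
```

The overhang's front edge is at x≈0.58–0.60. Pressing the pad at x≈0.470, still well on its 58 mm width, leaves room for the wrist camera. I move over with the fingers shut.

step_arm(
  plan=[
    {"dp": [-0.05,-0.009,-0.002],"yaw": 0,"claw": 0},
    {"dp": [-0.1,-0.009,-0.004],"yaw": 0,"claw": 0},
    {"dp": [-0.15,-0.009,-0.006],"yaw": 0,"claw": 0},
    {"dp": [-0.2,-0.009,-0.008],"yaw": 0,"claw": 0},
    {"dp": [-0.235,-0.009,-0.009],"yaw": 0,"claw": 0},
    {"dp": [-0.235,-0.009,-0.009],"yaw": 0,"claw": 0},
    {"dp": [-0.235,-0.009,-0.009],"yaw": 0,"claw": 0},
  ],
)

```text
clock: 9.85
eef_pos: [0.4693, 0.3294, 0.1976]
tool_rot: [-1.189, 1.23, -1.242]
contact_force: [0.4, 0.1, -0.2]
width: 0.0003
```

```bash
python3 - <<'E'
from h import *
from cell import capture
rows([[.470,.330,.16]])
o=bot.get_obs();c=cam("wrist",o);im=capture("wrist")[:,:,::-1].copy()
cv2.imwrite("pics/w6.png",im)
import pickle;pickle.dump(o,open("w6.pkl","wb"))
M=R.from_rotvec(o['tool_rot']).as_matrix()
print("tip",proj(c,o['eef_pos']+M@[0,.017,0]).round(0),"pad centre exp",proj(c,[.4787,.328,.14]).round(0),"green",proj(c,[.4276,.1314,.025]).round(0))
E
```

```text
tcp [0.4693 0.3294 0.1976] xang -92.14 t 9.85 F [ 0.4  0.1 -0.2] w 0.0003
[-0.0007, 0.0376, 0.0004]
tip [[320. 298.]] pad centre exp [[322. 252.]] green [[535. 259.]]
```

View pics/w6.png

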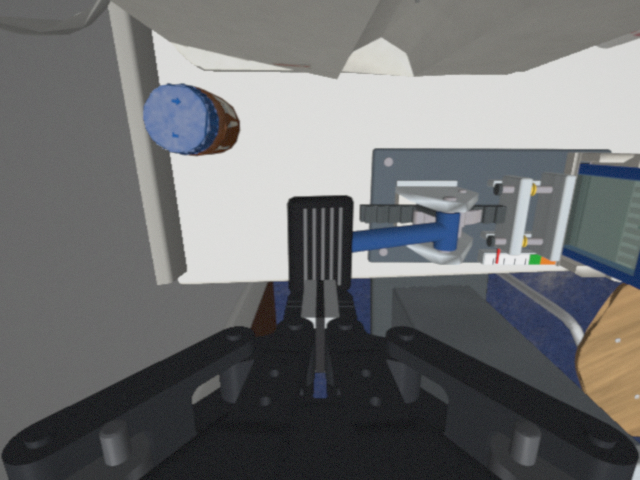

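The shut fingertip at (320,290) is over the pad, whose centre is near (321,250). The pointer at (497,255) and the green band at (535,259) are both in view from here. First stroke, in two stages.

step_arm(
  plan=[
    {"dp": [-0.001,0.03,0.001],"yaw": 0,"claw": 0},
    {"dp": [-0.001,0.045,0.001],"yaw": 0,"claw": 0},
    {"dp": [-0.001,0.055,0.001],"yaw": 0,"claw": 0},
    {"dp": [-0.001,0.065,0.001],"yaw": 0,"claw": 0},
    {"dp": [-0.001,0.073,0.001],"yaw": 0,"claw": 0},
    {"dp": [-0.001,0.078,0.001],"yaw": 0,"claw": 0},
    {"dp": [-0.001,0.078,0.001],"yaw": 0,"claw": 0},
  ],
)

```text
clock: 10.78
eef_pos: [0.4723, 0.3324, 0.1223]
tool_rot: [-1.18, 1.232, -1.24]
contact_force: [-2.2, 6.8, 6.4]
width: -0.0001
```

step_arm(
  plan=[
    {"dp": [0,0.003,0],"yaw": 0,"claw": 0},
    {"dp": [0,0.006,0],"yaw": 0,"claw": 0},
    {"dp": [0,0.006,0],"yaw": 0,"claw": 0},
  ],
)

```text
clock: 11.15
eef_pos: [0.4725, 0.3329, 0.121]
tool_rot: [-1.181, 1.232, -1.24]
contact_force: [-10.8, -2.6, 20.3]
width: -0.0002
```

```bash
cat >>h.py <<'E'
AX=np.array([np.cos(np.radians(-92)),np.sin(np.radians(-92)),0])
def ram(save=None):
    from cell import capture
    o=bot.get_obs();c=cam("wrist",o);im=capture("wrist")
    u,v=proj(c,[.4276,.1314,.025])[0].round().astype(int)
    y0=max(v-25,0);x0=max(u-70,0);w=im[y0:v+25,x0:u+40]
    if save:cv2.imwrite(save,cv2.resize(w[:,:,::-1],None,fx=6,fy=6,interpolation=cv2.INTER_CUBIC))
    h=cv2.cvtColor(np.ascontiguousarray(w),cv2.COLOR_RGB2HSV).astype(int);H,S,V=h[...,0],h[...,1],h[...,2]
    r={}
    for n,m in dict(red=((H<6)|(H>172))&(S>110)&(V>90),green=(H>45)&(H<80)&(S>120)&(V>80)).items():
        k,L,st,ce=cv2.connectedComponentsWithStats(m.astype(np.uint8))
        if k>1:
            i=1+np.argmax(st[1:,4]);r[n]=ray(c,ce[i]+[x0,y0],.025 if n=="green" else .027);print(n,ce[i].round(1),st[i,4])
    if len(r)==2:print("ram mm",46.5+1000*(r["red"]-r["green"])@AX)
E
python3 - <<'E'
from h import *
rows([[.470,.330,.17]]);ram()
E
```

```text
tcp [0.4725 0.3329 0.121 ] xang -92.23 t 11.15 F [-10.8  -2.6  20.3] w -0.0002
[0.0029, -0.049, -0.002]
red [33.3 20.5] 73
green [71.3 26.4] 96
ram mm 17.17713195207483
```

The lever is at its stop: 20 N, z held at 0.121. The ram reads about 17 mm. I lift and let the lever return.

step_arm(
  plan=[
    {"dp": [0.001,-0.02,0],"yaw": 0,"claw": 0},
    {"dp": [0.003,-0.05,-0.001],"yaw": 0,"claw": 0},
    {"dp": [0.003,-0.05,-0.001],"yaw": 0,"claw": 0},
    {"dp": [0.003,-0.05,-0.001],"yaw": 0,"claw": 0},
  ],
)

```text
clock: 11.7
eef_pos: [0.4705, 0.3293, 0.17]
tool_rot: [-1.183, 1.233, -1.24]
contact_force: [0.1, -0.4, -0.8]
width: 0.0004
```

```bash
python3 - <<'E'
from h import *
rows([[.470,.331,.121]]);ram("pics/r1.png")
E
```

```text
tcp [0.4705 0.3293 0.17  ] xang -92.23 t 11.7 F [ 0.1 -0.4 -0.8] w 0.0004
[-0.0015, 0.049, -0.001]
red [38.6 19.9] 43
green [70.2 24.6] 112
ram mm 17.911793901760543
```

The ram holds at about 18 mm, so three more strokes should do it (28, 38, then about 46). Stroke 2:

step_arm(
  plan=[
    {"dp": [0,0.016,-0.001],"yaw": 0,"claw": 0},
    {"dp": [0,0.028,-0.001],"yaw": 0,"claw": 0},
    {"dp": [-0.001,0.04,-0.001],"yaw": 0,"claw": 0},
    {"dp": [-0.001,0.049,-0.001],"yaw": 0,"claw": 0},
    {"dp": [-0.001,0.054,-0.001],"yaw": 0,"claw": 0},
    {"dp": [-0.001,0.055,-0.001],"yaw": 0,"claw": 0},
    {"dp": [-0.001,0.055,-0.001],"yaw": 0,"claw": 0},
  ],
)

```text
clock: 12.62
eef_pos: [0.4699, 0.3333, 0.1204]
tool_rot: [-1.181, 1.236, -1.236]
contact_force: [-12.8, 2.1, 29.7]
width: -0.0002
```

step_arm(
  plan=[
    {"dp": [0.001,-0.02,0],"yaw": 0,"claw": 0},
    {"dp": [0.003,-0.05,-0.001],"yaw": 0,"claw": 0},
    {"dp": [0.003,-0.05,-0.001],"yaw": 0,"claw": 0},
    {"dp": [0.003,-0.05,-0.001],"yaw": 0,"claw": 0},
  ],
)

```text
clock: 13.12
eef_pos: [0.4674, 0.3294, 0.1681]
tool_rot: [-1.185, 1.238, -1.236]
contact_force: [-0.5, 0.2, -0.3]
width: -0.0001
```

```bash
python3 - <<'E'
from h import *
rows([[.470,.331,.121]]);ram("pics/r2.png")
E
```

```text
tcp [0.4674 0.3294 0.1681] xang -92.26 t 13.125 F [-0.5  0.2 -0.3] w -0.0001
[-0.0014, 0.0471, 0.0024]
red [50.5 20.4] 46
green [69.5 25.8] 86
ram mm 28.431810604748417
```

The ram is at 28 mm. Stroke 3, slightly less deep:

step_arm(
  plan=[
    {"dp": [0,0.016,0.002],"yaw": 0,"claw": 0},
    {"dp": [0,0.028,0.003],"yaw": 0,"claw": 0},
    {"dp": [-0.001,0.04,0.003],"yaw": 0,"claw": 0},
    {"dp": [-0.001,0.048,0.003],"yaw": 0,"claw": 0},
    {"dp": [-0.001,0.052,0.003],"yaw": 0,"claw": 0},
    {"dp": [-0.001,0.052,0.003],"yaw": 0,"claw": 0},
    {"dp": [-0.001,0.052,0.003],"yaw": 0,"claw": 0},
  ],
)

```text
clock: 14.05
eef_pos: [0.4706, 0.3332, 0.1207]
tool_rot: [-1.182, 1.242, -1.233]
contact_force: [-11.7, 1.8, 25.0]
width: 0.0001
```

step_arm(
  plan=[
    {"dp": [0.001,-0.02,0],"yaw": 0,"claw": 0},
    {"dp": [0.003,-0.05,0],"yaw": 0,"claw": 0},
    {"dp": [0.003,-0.05,0],"yaw": 0,"claw": 0},
    {"dp": [0.003,-0.05,0],"yaw": 0,"claw": 0},
  ],
)

```text
clock: 14.55
eef_pos: [0.4694, 0.3292, 0.1682]
tool_rot: [-1.186, 1.244, -1.233]
contact_force: [-0.5, -0.5, -0.4]
width: 0.0001
```

```bash
python3 - <<'E'
from h import *
rows([[.470,.331,.121]]);ram("pics/r3.png")
E
```

```text
tcp [0.4694 0.3292 0.1682] xang -92.31 t 14.55 F [-0.5 -0.5 -0.4] w 0.0001
[-0.0015, 0.0472, 0.0006]
red [62.6 20.9] 45
green [70.4 24.6] 112
ram mm 37.98748430169856
```

The ram is at 38 mm. Last stroke:

step_arm(
  plan=[
    {"dp": [0,0.016,0.001],"yaw": 0,"claw": 0},
    {"dp": [0,0.028,0.001],"yaw": 0,"claw": 0},
    {"dp": [-0.001,0.04,0.001],"yaw": 0,"claw": 0},
    {"dp": [-0.001,0.048,0.001],"yaw": 0,"claw": 0},
    {"dp": [-0.001,0.052,0.001],"yaw": 0,"claw": 0},
    {"dp": [-0.001,0.052,0.001],"yaw": 0,"claw": 0},
    {"dp": [-0.001,0.052,0.001],"yaw": 0,"claw": 0},
  ],
)

```text
clock: 15.48
eef_pos: [0.4706, 0.3334, 0.1207]
tool_rot: [-1.182, 1.247, -1.229]
contact_force: [-9.2, 3.4, 23.5]
width: 0.0005
```

step_arm(
  plan=[
    {"dp": [0.001,-0.02,0],"yaw": 0,"claw": 0},
    {"dp": [0.003,-0.05,0],"yaw": 0,"claw": 0},
    {"dp": [0.003,-0.08,0],"yaw": 0,"claw": 0},
    {"dp": [0.003,-0.08,0],"yaw": 0,"claw": 0},
    {"dp": [0.003,-0.08,0],"yaw": 0,"claw": 0},
  ],
)

```text
clock: 16.1
eef_pos: [0.4696, 0.3289, 0.1982]
tool_rot: [-1.186, 1.249, -1.229]
contact_force: [1.3, 1.0, -0.2]
width: -0.0001
```

```bash
python3 - <<'E'
from h import *
rows([[.470,.331,.121]]);ram("pics/r4.png")
from cell import capture
s=capture("side")[:,:,::-1];a=s[140:345,190:370];cv2.imwrite("pics/s4.png",cv2.resize(a,None,fx=2.9,fy=2.9,interpolation=cv2.INTER_CUBIC))
cv2.imwrite("pics/w7.png",capture("wrist")[60:330,240:640,::-1])
E
```

```text
tcp [0.4696 0.3289 0.1982] xang -92.35 t 16.1 F [ 1.3  1.  -0.2] w -0.0001
[-0.0013, 0.0772, 0.0007]
red [70.5 20.3] 31
green [73.8 24.8] 33
ram mm 41.393586878720456
```

View pics/w7.png

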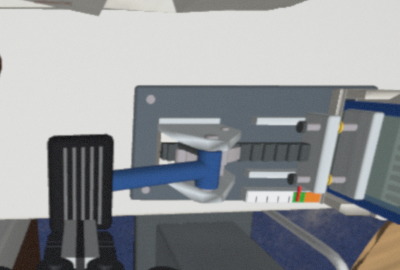

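The picture shows the lever up, the red pointer at (298,192) inside the green with green on both sides of it, and the press plate against the cassette. I retreat over the clamp for a numeric check of the pointer and cassette. Further pictures would go past the budget.

step_arm(
  plan=[
    {"dp": [0.03,-0.04,0],"yaw": 0,"claw": 0},
    {"dp": [0.09,-0.052,-0.003],"yaw": 0,"claw": 0},
    {"dp": [0.15,-0.052,-0.006],"yaw": 0,"claw": 0},
    {"dp": [0.19,-0.052,-0.007],"yaw": 0,"claw": 0},
    {"dp": [0.19,-0.052,-0.007],"yaw": 0,"claw": 0},
    {"dp": [0.19,-0.052,-0.007],"yaw": 0,"claw": 0},
  ],
)

```text
clock: 17.0
eef_pos: [0.455, 0.1391, 0.2477]
tool_rot: [-1.186, 1.25, -1.228]
contact_force: [-0.2, 0.8, 0.9]
width: -0.0002
```

```bash
python3 - <<'E'
from h import *
from cell import capture
rows([])
o=bot.get_obs();c=cam("wrist",o);im=np.ascontiguousarray(capture("wrist"));cv2.imwrite("pics/w8.png",im[:,:,::-1])
h=cv2.cvtColor(im,cv2.COLOR_RGB2HSV).astype(int);H,S,V=h[...,0],h[...,1],h[...,2]
u,v=proj(c,[.4276,.1314,.025])[0].round().astype(int);print("exp green px",u,v)
def span(m,box,z,n):
    y0,y1,x0,x1=box;ys,xs=np.nonzero(m[y0:y1,x0:x1])
    if len(xs)<4:print(n,"none");return
    l,r=np.percentile(xs,[1,99])+[-.5,.5]+x0;vv=ys.mean()+y0
    L,Rr=ray(c,(l,vv),z),ray(c,(r,vv),z);S0=np.array([.4706,.0956,0])
    print(n,len(xs),"caster x mm",[(1000*((q-S0)@AX)+86.5).round(1) for q in(L,Rr)])
box=(v-14,v+14,u-45,u+45)
span(((H<5)|(H>172))&(S>120)&(V>90),box,.027,"red")
span((H>45)&(H<80)&(S>120)&(V>80),box,.025,"green")
span((H>7)&(H<22)&(S>140)&(V>150),box,.025,"orange")
m=((H>105)&(H<122)&(S>150)&(V>150)).astype(np.uint8)
k,L,st,ce=cv2.connectedComponentsWithStats(m)
for i in range(1,k):
    if st[i,4]>300:
        q=cv2.boxPoints(cv2.minAreaRect(np.argwhere(L==i)[:,::-1].astype(np.float32)))
        P=np.array([ray(c,p,.102) for p in q]);Yv=np.array([-AX[1],AX[0],0]);S0=np.array([.4706,.0956,.102])
        print("blue",st[i],"slot x,y of corners mm",np.round([[1000*(p-S0)@AX,1000*(p-S0)@Yv] for p in P],1).tolist())
E
```

```text
tcp [0.455  0.1391 0.2477] xang -92.37 t 17.0 F [-0.2  0.8  0.9] w -0.0002
exp green px 331 235
red none
green 40 caster x mm [np.float64(51.0), np.float64(56.3)]
orange 111 caster x mm [np.float64(47.8), np.float64(70.1)]
blue [ 369  155   18  102 1361] slot x,y of corners mm [[-4.5, -41.3], [-3.5, 41.4], [7.3, 40.9], [7.2, -42.0]]
```

The cassette is centred (y≈−0.3 mm) and moved toward the wall (x≈+1.6 mm). The red mask failed here, though, so one small crop of the pointer is worth going over budget.

```bash
python3 - <<'E'
import cv2
a=cv2.imread("pics/w8.png")[140:270,250:410];cv2.imwrite("pics/w8c.png",cv2.resize(a,None,fx=5,fy=4.6,interpolation=cv2.INTER_CUBIC))
E
```

```text
(no output)
```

View pics/w8c.png

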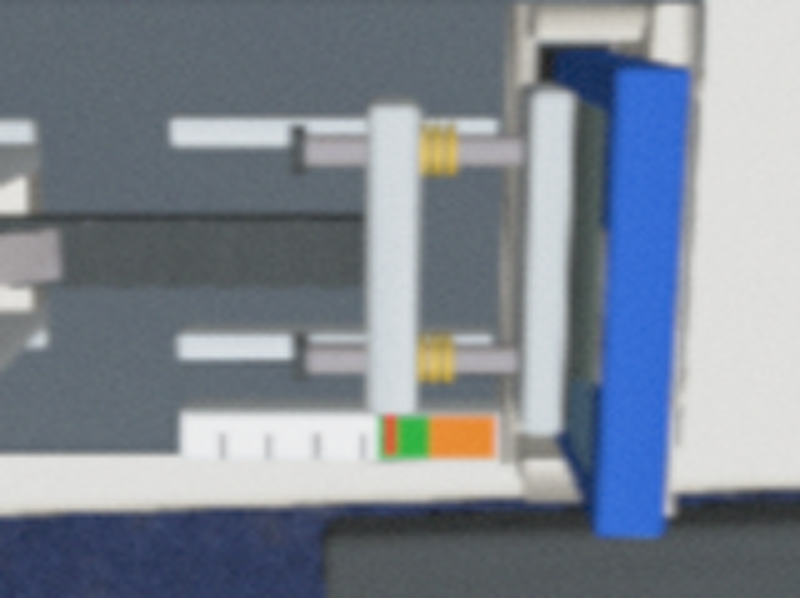

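The crop shows the pointer at x 384–396 inside the green (380–428), with the tick marks at 223, 270, 317 and 365. That reads about 43 mm, lower than the 45–48 expected, and would mean a weak press. I go nearer and straight above for a better reading.

step_arm(
  plan=[
    {"dp": [0.002,0.03,-0.008],"yaw": 0,"claw": 0},
    {"dp": [0.002,0.06,-0.015],"yaw": 0,"claw": 0},
    {"dp": [0.002,0.06,-0.015],"yaw": 0,"claw": 0},
    {"dp": [0.002,0.06,-0.015],"yaw": 0,"claw": 0},
  ],
)

```text
clock: 17.55
eef_pos: [0.4404, 0.1395, 0.189]
tool_rot: [-1.186, 1.247, -1.227]
contact_force: [0.3, 0.0, -0.2]
width: 0.0003
```

```bash
python3 - <<'E'
from h import *
from cell import capture
import pickle
rows([]);o=bot.get_obs();c=cam("wrist",o);pickle.dump(o,open("w9.pkl","wb"))
im=capture("wrist")[:,:,::-1];cv2.imwrite("pics/w9.png",im)
u,v=proj(c,[.4276,.1314,.025])[0].round().astype(int);print(u,v)
x0,y0=u-75,v-95;cv2.imwrite("pics/w9c.png",cv2.resize(im[y0:y0+120,x0:x0+160],None,fx=5,fy=5,interpolation=cv2.INTER_CUBIC));print(x0,y0)
E
```

```text
tcp [0.4404 0.1395 0.189 ] xang -92.24 t 17.55 F [ 0.3  0.  -0.2] w 0.0003
332 237
257 142
```

View pics/w9c.png

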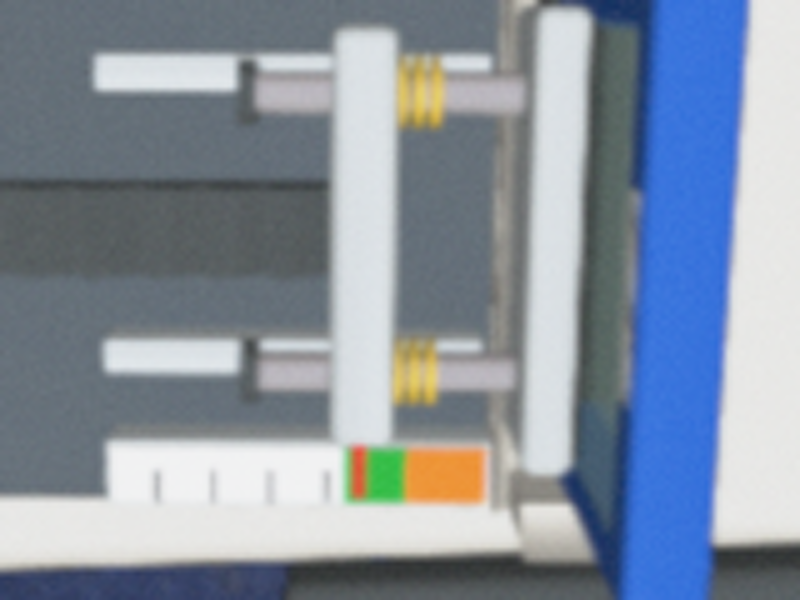

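The pointer is at x 351–366 in the green (347–404), with ticks at 157, 213, 270 and 326. That gives a ram reading of about 43.7 mm. I check spring compression independently, from the gap between ram block and press plate before pumping (w5) and now (w9).

```bash
python3 - <<'E'
from h import *
import pickle
Y=np.array([-AX[1],AX[0],0]);S0=np.array([.4706,.0956,0])
def ed(f,s,x0,y0,pts):
    c=cam("wrist",pickle.load(open(f,"rb")))
    for n,u,v,z in pts:
        q=ray(c,((u+.5)/s-.5+x0,(v+.5)/s-.5+y0),z)-S0;print(f,n,(1000*q@AX+86.5).round(1),(1000*q@Y).round(1))
ed("w5.pkl",2.4,180,110,[("blockL far",103,203,.055),("blockR far",130,200,.055),("blockL near",114,383,.055),("plateL far",194,193,.061),("plateL near",200,397,.061),("plateR far",217,193,.061),("plateR near",222,397,.061),("ptr",145,390,.025),("greenL",232,391,.025),("greenR",259,391,.025)])
ed("w9.pkl",5,257,142,[("blockL far",335,35,.055),("blockL near",331,440,.055),("blockR far",396,35,.055),("plateL far",537,12,.061),("plateL near",525,470,.061),("plateR far",592,14,.061),("plateR near",570,470,.061),("ptr",358,473,.025),("greenL",347,473,.025),("greenR",404,473,.025),("blue L far",655,0,.102),("blue R far",747,0,.102)])
E
```

```text
w5.pkl blockL far 12.1 32.0
w5.pkl blockR far 20.8 32.9
w5.pkl blockL near 11.1 -29.5
w5.pkl plateL far 42.5 35.8
w5.pkl plateL near 41.2 -32.3
w5.pkl plateR far 49.7 35.8
w5.pkl plateR near 48.6 -32.4
w5.pkl ptr 14.0 -43.4
w5.pkl greenL 47.2 -43.9
w5.pkl greenR 57.5 -44.0
w9.pkl blockL far 45.0 31.9
w9.pkl blockL near 44.3 -29.7
w9.pkl blockR far 54.0 31.9
w9.pkl plateL far 73.9 35.1
w9.pkl plateL near 74.2 -32.9
w9.pkl plateR far 81.8 34.8
w9.pkl plateR near 81.2 -32.9
w9.pkl ptr 49.0 -43.5
w9.pkl greenL 47.1 -43.5
w9.pkl greenR 57.1 -43.5
w9.pkl blue L far 83.3 36.9
w9.pkl blue R far 94.3 36.8
```

```bash
python3 - <<'E'
import cv2,numpy as np
im=cv2.imread("pics/w9.png").astype(int)
# native rows: crop rows 450..498 -> 232..241 ; cols crop 100..500 -> 277..357
for r0,r1 in((233,236),(237,241)):
    p=im[r0:r1,276:358].mean(0).round().astype(int)
    print(r0,[(276+i,*v) for i,v in enumerate(p.tolist()) if i<2 or 46<=i<=64 or i>78])
g=im[237:241,276:330].mean((0,2));print("ticks",[(276+i,round(x)) for i,x in enumerate(g)])
E
```

```text
233 [(276, 123, 114, 104), (277, 140, 133, 124), (322, 240, 240, 239), (323, 241, 240, 240), (324, 238, 240, 236), (325, 208, 229, 200), (326, 135, 200, 146), (327, 77, 140, 177), (328, 58, 90, 218), (329, 61, 109, 209), (330, 66, 161, 144), (331, 72, 185, 80), (332, 72, 189, 56), (333, 75, 191, 56), (334, 72, 189, 55), (335, 72, 189, 54), (336, 74, 190, 61), (337, 70, 184, 117), (338, 63, 167, 202), (339, 59, 153, 232), (340, 57, 148, 237), (355, 162, 167, 175), (356, 154, 161, 163), (357, 175, 183, 186)]
237 [(276, 125, 117, 108), (277, 139, 133, 125), (322, 202, 200, 199), (323, 229, 228, 227), (324, 236, 238, 234), (325, 208, 229, 200), (326, 132, 200, 144), (327, 77, 141, 176), (328, 60, 95, 216), (329, 60, 112, 198), (330, 69, 165, 134), (331, 73, 187, 75), (332, 72, 189, 54), (333, 72, 190, 54), (334, 73, 189, 54), (335, 73, 189, 54), (336, 74, 191, 61), (337, 69, 182, 126), (338, 64, 166, 216), (339, 58, 153, 235), (340, 58, 151, 238), (355, 166, 170, 177), (356, 156, 162, 164), (357, 168, 176, 179)]
ticks [(276, 117), (277, 133), (278, 184), (279, 229), (280, 239), (281, 241), (282, 241), (283, 241), (284, 242), (285, 241), (286, 239), (287, 222), (288, 193), (289, 227), (290, 240), (291, 241), (292, 241), (293, 242), (294, 241), (295, 242), (296, 241), (297, 241), (298, 235), (299, 208), (300, 227), (301, 240), (302, 241), (303, 241), (304, 241), (305, 241), (306, 242), (307, 241), (308, 241), (309, 237), (310, 216), (311, 215), (312, 234), (313, 241), (314, 241), (315, 241), (316, 241), (317, 241), (318, 241), (319, 241), (320, 239), (321, 223), (322, 200), (323, 228), (324, 236), (325, 212), (326, 159), (327, 132), (328, 123), (329, 124)]
```

Sub-pixel, the pointer reads 43.6 ± 0.3 mm. That is in the green, but about 1.5 mm below what a latched last stroke should leave, and the press force is then borderline. The last tooth may not have latched. I can test this safely: press the lever a little and see whether the ram follows from the start (latched at 48) or only later (still on 38).

step_arm(
  plan=[
    {"dp": [-0.02,-0.012,0.002],"yaw": 0,"claw": 0},
    {"dp": [-0.07,-0.012,0.01],"yaw": 0,"claw": 0},
    {"dp": [-0.13,-0.012,0.018],"yaw": 0,"claw": 0},
    {"dp": [-0.19,-0.012,0.022],"yaw": 0,"claw": 0},
    {"dp": [-0.19,0.01,0.022],"yaw": 0,"claw": 0},
    {"dp": [-0.19,0.024,0.022],"yaw": 0,"claw": 0},
    {"dp": [-0.19,0.024,0.022],"yaw": 0,"claw": 0},
  ],
)

```text
clock: 18.48
eef_pos: [0.4697, 0.328, 0.1666]
tool_rot: [-1.187, 1.248, -1.228]
contact_force: [0.1, -0.5, 1.1]
width: -0.0001
```

```bash
cat >>h.py <<'E'
def ram2(tag):
    "pointer against the white|green (41) and green|orange (52) edges, by profiles along the scale"
    from cell import capture
    o=bot.get_obs();c=cam("wrist",o);im=capture("wrist").astype(float);cv2.imwrite(f"pics/{tag}.png",im[:,:,::-1])
    Y=np.array([-AX[1],AX[0],0]);S0=np.array([.4706,.0956,.025]);s=np.arange(10,75,.1)
    acc=0
    for y in np.arange(-46.5,-42,.5):
        q=proj(c,[S0+AX*(a+6-86.5)/1000+Y*y/1000 for a in s]).astype(np.float32)
        acc=acc+cv2.remap(im.astype(np.float32),q[None,:,0],q[None,:,1],cv2.INTER_LINEAR)[0]
    r,g,b=(acc/9).T
    red=r-g; m=(s>12)&(s<60)&(red>60+0*s)&(g<150)
    def cross(ch,lvl,lo,hi,up):
        k=[i for i in range(1,len(s)) if lo<s[i]<hi and ((ch[i-1]<lvl<=ch[i]) if up else (ch[i-1]>lvl>=ch[i]))];return [round(float(s[i]),1) for i in k]
    print(tag,"tcp z",o['eef_pos'][2].round(4),"F",o['contact_force'].round(1),"green dip(ptr) at",s[20+np.argmin(np.where((s[20:]<60),(g-0.3*r)[20:],1e9))].round(1),"white end",cross(b,150,36,56,False),"red cross up",cross(r,145,36,60,True),"down",cross(r,145,36,60,False),"orange end",cross(b,110,58,75,True))
E
python3 - <<'E'
from h import *
rows([]);ram2("t0")
import cv2,pickle
# same on w9 via saved frame is not needed
E
```

```text
tcp [0.4697 0.328  0.1666] xang -92.29 t 18.475 F [ 0.1 -0.5  1.1] w -0.0001
t0 tcp z 0.1666 F [ 0.1 -0.5  1.1] green dip(ptr) at 45.7 white end [40.8] red cross up [45.0, 51.6] down [40.8, 47.5] orange end [65.7, 73.8][ WARN:0@0.517] global loadsave.cpp:1063 imwrite_ Unsupported depth image for selected encoder is fallbacked to CV_8U.
```

step_arm(
  plan=[
    {"dp": [0,0.008,0],"yaw": 0,"claw": 0},
    {"dp": [0,0.015,0],"yaw": 0,"claw": 0},
    {"dp": [0,0.02,0],"yaw": 0,"claw": 0},
    {"dp": [0,0.02,0],"yaw": 0,"claw": 0},
  ],
)

```text
clock: 19.02
eef_pos: [0.4712, 0.3297, 0.1496]
tool_rot: [-1.179, 1.248, -1.227]
contact_force: [-1.2, 3.1, 6.9]
width: 0.0
```

```bash
python3 - 2>/dev/null <<'E'
from h import *
rows([]);ram2("t1")
E
```

```text
tcp [0.4712 0.3297 0.1496] xang -92.36 t 19.025 F [-1.2  3.1  6.9] w 0.0
t1 tcp z 0.1496 F [-1.2  3.1  6.9] green dip(ptr) at 46.8 white end [40.7] red cross up [46.1, 51.6] down [40.7, 48.6] orange end [65.7]
```

The ram follows almost from the start of the lever, about +1 mm for 7 mm of pad. So the last tooth is latched and another full stroke must not be made. I release and see where it settles.

step_arm(
  plan=[
    {"dp": [-0.001,-0.008,-0.001],"yaw": 0,"claw": 0},
    {"dp": [-0.002,-0.017,-0.002],"yaw": 0,"claw": 0},
    {"dp": [-0.002,-0.017,-0.002],"yaw": 0,"claw": 0},
    {"dp": [-0.002,-0.017,-0.002],"yaw": 0,"claw": 0},
  ],
)

```text
clock: 19.58
eef_pos: [0.4691, 0.3313, 0.1664]
tool_rot: [-1.18, 1.248, -1.227]
contact_force: [0.6, 0.5, -0.5]
width: -0.0003
```

```bash
python3 - 2>/dev/null <<'E'
from h import *
rows([]);ram2("t2")
E
```

```text
tcp [0.4691 0.3313 0.1664] xang -92.36 t 19.575 F [ 0.6  0.5 -0.5] w -0.0003
t2 tcp z 0.1664 F [ 0.6  0.5 -0.5] green dip(ptr) at 46.1 white end [40.7] red cross up [45.4, 51.4] down [40.7, 47.9] orange end [65.6, 74.2]
```

It settled about 0.35 mm farther on (≈44.0 mm), so short partial strokes take up pawl slip and stay well below 53.5. One more, slightly longer:

step_arm(
  plan=[
    {"dp": [0,0.008,0],"yaw": 0,"claw": 0},
    {"dp": [0,0.016,0],"yaw": 0,"claw": 0},
    {"dp": [0,0.022,0],"yaw": 0,"claw": 0},
    {"dp": [0,0.025,0],"yaw": 0,"claw": 0},
    {"dp": [0,0.025,0],"yaw": 0,"claw": 0},
  ],
)

```text
clock: 20.25
eef_pos: [0.4697, 0.3341, 0.1434]
tool_rot: [-1.174, 1.25, -1.225]
contact_force: [-3.2, 5.1, 9.8]
width: 0.0001
```

```bash
python3 - 2>/dev/null <<'E'
from h import *
rows([]);ram2("t3")
E
```

```text
tcp [0.4697 0.3341 0.1434] xang -92.4 t 20.25 F [-3.2  5.1  9.8] w 0.0001
t3 tcp z 0.1434 F [-3.2  5.1  9.8] green dip(ptr) at 50.1 white end [40.6] red cross up [49.3] down [40.6] orange end [65.8]
```

step_arm(
  plan=[
    {"dp": [-0.001,-0.01,-0.001],"yaw": 0,"claw": 0},
    {"dp": [0,-0.022,-0.001],"yaw": 0,"claw": 0},
    {"dp": [0,-0.022,-0.001],"yaw": 0,"claw": 0},
    {"dp": [0,-0.022,-0.001],"yaw": 0,"claw": 0},
  ],
)

```text
clock: 20.8
eef_pos: [0.4684, 0.3333, 0.1649]
tool_rot: [-1.175, 1.25, -1.225]
contact_force: [-0.4, 0.1, -0.4]
width: 0.0
```

```bash
python3 - 2>/dev/null <<'E'
from h import *
rows([]);ram2("t4")
E
```

```text
tcp [0.4684 0.3333 0.1649] xang -92.42 t 20.8 F [-0.4  0.1 -0.4] w 0.0
t4 tcp z 0.1649 F [-0.4  0.1 -0.4] green dip(ptr) at 46.0 white end [40.6] red cross up [45.2, 51.5] down [40.6, 47.8] orange end [65.7, 73.8]
```

The ram went to about 47.6 mm under the lever and came back to the same hold point, about 44 mm. That is the pawl's resting place on the last tooth, inside the green. I back away clear of everything and recheck from above.

step_arm(
  plan=[
    {"dp": [0,-0.05,0],"yaw": 0,"claw": 0},
    {"dp": [0.05,-0.085,-0.003],"yaw": 0,"claw": 0},
    {"dp": [0.11,-0.085,-0.006],"yaw": 0,"claw": 0},
    {"dp": [0.17,-0.085,-0.01],"yaw": 0,"claw": 0},
    {"dp": [0.195,-0.085,-0.012],"yaw": 0,"claw": 0},
    {"dp": [0.195,-0.085,-0.012],"yaw": 0,"claw": 0},
    {"dp": [0.195,-0.085,-0.012],"yaw": 0,"claw": 0},
  ],
)

```text
clock: 21.72
eef_pos: [0.4481, 0.1378, 0.2455]
tool_rot: [-1.176, 1.251, -1.224]
contact_force: [-0.4, 0.1, 0.5]
width: -0.0
```

```bash
python3 - 2>/dev/null <<'E'
from h import *
from cell import capture
rows([]);ram2("f1");o=bot.get_obs();c=cam("wrist",o);im=cv2.imread("pics/f1.png")
h=cv2.cvtColor(im,cv2.COLOR_BGR2HSV).astype(int);m=((h[...,0]>105)&(h[...,0]<122)&(h[...,1]>150)&(h[...,2]>150)).astype(np.uint8)
k,L,st,ce=cv2.connectedComponentsWithStats(m);Y=np.array([-AX[1],AX[0],0]);S0=np.array([.4706,.0956,.102])
for i in range(1,k):
    if st[i,4]>300:
        q=cv2.boxPoints(cv2.minAreaRect(np.argwhere(L==i)[:,::-1].astype(np.float32)));P=[ray(c,p,.102)-S0 for p in q]
        print(np.round([[1000*p@AX,1000*p@Y] for p in P],1).tolist())
a=im[130:300,60:460];cv2.imwrite("pics/f1c.png",cv2.resize(a,None,fx=2,fy=2,interpolation=cv2.INTER_CUBIC))
E
```

```text
tcp [0.4481 0.1378 0.2455] xang -92.41 t 21.725 F [-0.4  0.1  0.5] w -0.0
f1 tcp z 0.2455 F [-0.4  0.1  0.5] green dip(ptr) at 42.9 white end [41.0] red cross up [42.0, 51.0] down [41.8, 44.6] orange end [65.1]
[[-4.4, -41.3], [-3.9, 41.8], [7.0, 41.3], [7.4, -41.8]]
```

View pics/f1c.png

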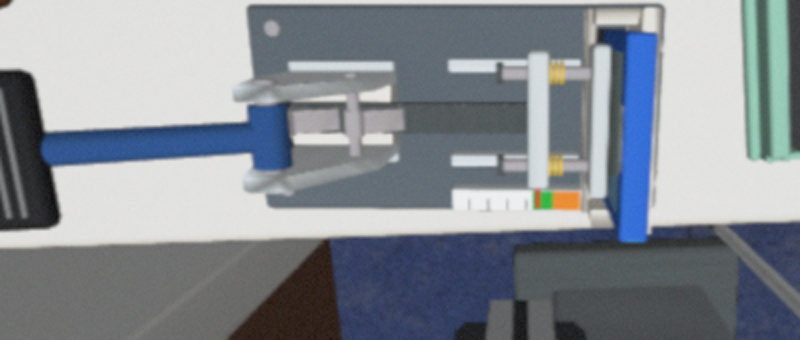

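The final view shows the cassette upright and square in the slot with the plate against it, and its corners centred to within 0.5 mm. The lever is up, the pointer is in the green at (537,200), and the arm is clear with no contact force. The lever test showed the last tooth is latched, and another stroke would overrun, so I hand in.

```bash
python3 -c "
from cell import order
print(order.finish_job())"
```

```text
the job is handed in; nothing more can be done
None
```

The job is handed in at about 22 s. The cassette is clamped with the pointer in the green band, but the pointer sits lower than expected, so the press force may be marginal.

**What I did:** I lifted the cassette out of the rack, lowered it into the slot while watching the force, and let go before any pumping. I then made four full lever strokes, which read about 18, 28, 38 and then green on the scale. After those I made two short partial presses to test whether the last tooth had latched. That goes a little beyond "stop there". Under the second press the ram went forward to about 47.6 mm, below the 53.5 mm limit, and came back to the same resting point.

**Last checks:**
- **Cassette:** it stands square in the slot, centred along it to within 0.5 mm. It is about 1.5–2.3 mm toward the back wall, with the press plate on it.
- **Lever and arm:** the lever is up, and the arm is clear of everything with no contact force.

**What disagreed or is uncertain:**
- **Ram reading:** it came out at 43.4–44.1 mm from above, not the 45–48 mm stated for the last stroke. The ram followed almost from the start of the lever, so I judged the last tooth latched and another stroke unsafe.
- **Press force:** it could be close to the 1.5 N limit. I estimated it from the ram reading and could not measure it.
- **Clamp position:** the base's wall-side edge disagreed with the slot's own floor and wall by about 6 mm. I used the floor and wall, and the cassette went in without resistance.
- **Pictures:** I viewed 15 against the budget of 10.

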